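Send the long bar offcut up the loading gutter

ROBOT

A 6-joint arm with a two-finger parallel gripper is mounted at the origin on the work surface. World frame = base frame: x ahead of the robot, y to its left, z up, the work surface at z = 0. Lengths are in m, angles in rad, forces in N, time in s.
With the tool pointing down it reaches from about 0.325 to 0.775 m from the base axis. Payload 9.3 kg.
Tool frame: the origin (TCP) lies at the very end of the fingers, on their centre line; the grasp point (between the pads) lies 19 mm behind it (r.grasp_offset is the distance from the TCP to the grasp point, in m); z points along the fingers, y is the line along which they close (so a half turn about z gives the same grasp; the last joint's range is limited). The gripper opens to 85 mm and grips with 20 to 120 N. Pads are 22 mm wide; open, the fingers measure 114 mm over their backs; the gripper's body (76 mm by 85 mm) begins 54 mm behind the grasp point. The pads swing forward as they close: fully open they stand 13 mm farther back than shut.
Start: joints at [1.067, 0.259, 0.021, 1.334, 0, 1.418], TCP at [0.189, 0.517, 0.231] pointing down, gripper open.
Joint ranges: [-3.04, 3.04], [-0.91, 1.82], [-1.04, 1.36], [-1.92, 1.95], [-1.52, 1.45], [-3.14, 3.14]. Speed limits (rad/s): [2.22, 2.22, 2.79, 3.14, 3.14, 3.14].

INTERFACE

Orientations are given as a unit quaternion [w, x, y, z].
In Python, from workcell import read_state, cams, r gives the robot as it stands. The module is installed in compiled form; this text tells all that it offers.
- The arm moves only by the shell command python3 -m pendant 'ROWS' [OPENING] [FORCE]. ROWS is a JSON object of lists of equal length, an entry for each row: "xyz": the shift along the world's x, y, z in m, a list of three; "roll": the turn about the world's z in degrees. A call has 1 to 8 rows; each row shifts and turns the commanded pose from where the row before left it; what a row does not reach is not made up. A row lasts 1/10 s, in which the tool goes at most 50 mm and 8.59 degrees, less where a joint would pass 70% of its speed; a pose out of reach is approached as far as the arm can. A call with a gripper value outside its range is refused whole. OPENING is the finger opening in m, from 0 to 0.0854, set as the call begins (- or left out, the last holds). The fingers move at their own pace and stop on an object; FORCE is the grip in N (left out, the last holds). Time passes only in rows, so rows that do not move let the fingers close. It gives the time, the measured TCP pose, the force, the opening and the grip force at its end, in the units of the state.
- read_state(): the state, without advancing time (a new reading comes with each control period).
- cams.grab_frame(name): name is "scene" or "top" or "wrist"; returns the picture (480x640x3 uint8, red, green, blue); there is no depth.
- cams.camera_info(name): a dict with "vertical_fov" (degrees; the focal length in pixels is half the picture's height over the tangent of half this angle, whatever the lens; pixels are square), "cx", "cy" (the principal point, pixels), "k1" (the pictures are not rectified: a ray, as slopes to the right and down, at radius r is drawn at 1 + k1 r^2 times it, then the intrinsics apply), "world_from_camera" (4x4, takes a point from camera to world coordinates). Camera axes: x right, y down, z forward; pixel columns grow to the right and rows downward; lengths in m; the calibration is good to about 2 mm. A picture is of the moment at which its call begins: read the wrist's pose just before it. camera_info takes no time and is no camera call; for the wrist camera it gives the pose at the moment of the call.
- r.sign_off(): hands the job in; it is judged then, once.
The state is a dict: "time_s": time; "joints": joint angles; "joint_velocities": joint speeds; "tau": joint torques, N m; "position": TCP position; "tcp_rot": TCP orientation; "contact_force": force on the tool from outside, world axes, zero at the start; "wrist_torque": the same for the moment, N m; "width": opening from 0.0 (shut) to 1.0 (fully open); "grip_force": force on a finger pad.
Only numpy, scipy, OpenCV 4.12 (cv2) and the standard library are available. Lean on these libraries where they do the work, as an engineer would, in place of code of your own. Each camera call takes 0.05 s, during which the arm holds its last target. There are 200 camera calls.

TASK

Two aluminium round-bar offcuts lie at the foot of the sloped two-lane steel gutter. With the fingertips, steadily push the long one (not the short one) up its lane and over the crest, so that it comes to rest against the end stop and cannot roll back, then take the hand away. Do not lift or fling it, leave the short one where it lies, and do not disturb the things around the gutter.

Things in the scene. Friction and masses are not known exactly. Their poses are not given: they have to be found in the camera images.
- gutter: Fixed grey sheet-steel gutter on a grey stand, 274 mm long, 142 wide. Origin: centre of its underside, on the table. x points uphill along the lanes, y across, z up. Two lanes 65 mm wide, centred at y = +34.5 and -34.5 mm; the walls beside them are 4 mm thick and only 14 mm high above the floor. A bar let go before the crest rolls back to the lip; past it, it rolls on to the stop
- gutter_lip (a point): Foot of the ramp, mid-width, gutter frame x = -140, z = 35 mm. From here the lane floors rise at 9 degrees to the crest. A lip 8 mm high above the floor and 4 mm thick crosses here on the downhill side; beyond it the low end is open
- gutter_crest (a point): The floor's crest line, mid-width, gutter frame x = 60, z = 66.7 mm. From here the floor falls at 10 degrees to the end stop
- gutter_stop (a point): Foot of the end stop's face, mid-width, gutter frame x = 125, z = 55.2 mm. The upright stop plate crosses both lanes, 40 mm high above the floor, 4 mm thick
- long_bar: The bar to push: solid aluminium round-bar offcut, 48 mm diameter, 60 mm long, about 0.3 kg, lying across one of the lanes (either one) against the low lip, free to roll along the lane. Origin at its centre; y is its axis. At the lip its centre is at x = -126, z = 62 mm in the gutter's frame, at the stop x = 101, z = 84 mm
- short_bar: The bar to leave: the same 48 mm diameter but only 36 mm long, lying across the other lane against the low lip. Origin at its centre; y is its axis
- stub: Bystander: steel bar stub standing upright on the table beside the gutter, 48 mm diameter, 70 mm high. Origin at the centre of its underside
- post_cap: Bystander: dark domed steel post cap on the table beside the gutter, 52 mm diameter, 31 mm high. Origin at the centre of its underside
- screwdriver: Bystander: amber-handled screwdriver, 200 mm long, 26 mm thick, lying on the table beside the gutter. Origin under its middle; it lies along its x axis
- collar: Bystander: steel ring lying on the table, 60 mm diameter, 22 mm high, left of the gutter. Origin under its centre
- spray: Bystander: grey spray can, 60 mm diameter, 140 mm high, right of the gutter. Origin at the centre of its underside
- mug: Bystander: white mug, 82 mm diameter, 95 mm high, left of the gutter. Origin at the centre of its underside
- wrench: Bystander: wrench, 200 mm long, lying on the table right of the gutter. Origin under its middle
Not all that is in view belongs to the job. Leave any red look-alike of the long_bar alone. What is shaped like the short_bar but turquoise is not meant.

How it is judged:
On the way:
1. the long bar is pushed up the slope to half way (x of long_bar in the frame of gutter between -0.05 and 0.06 m), for 0.05 s.
At the end, for the whole second after the job is handed in: The long bar lies at rest across its lane against the end stop, beyond the crest (its centre within 6 mm of the touching position), the short bar still lies at the foot of its lane (x of long_bar in the frame of gutter between 0.095 and 0.107 m and z of long_bar in the frame of gutter between 0.0778177 and 0.0898177 m and y of long_bar in the frame of gutter between -0.07 and 0.07 m and angle between the y axis of long_bar and the y axis of gutter, either way round below 0.15 rad and linear speed of each of long_bar, short_bar below 0.02 m/s and x of short_bar in the frame of gutter below -0.11079 m and z of short_bar in the frame of gutter below 0.0715498 m).
It fails at once if the long bar is lifted some 20 to 30 mm off the gutter or leaves it ((x of long_bar in the frame of gutter below -0.07 m and z of long_bar in the frame of gutter above 0.0903861 m) or (x of long_bar in the frame of gutter below 0 m and z of long_bar in the frame of gutter above 0.101473 m) or z of long_bar in the frame of gutter above 0.110976 m or z of long_bar in the frame of gutter below 0.035 m).
It fails at once if the long bar is flung (faster than 1 m/s) (linear speed of long_bar above 1 m/s).
It fails at once if the short bar is moved by more than 15 mm (distance of short_bar from where it was at the start of the episode above 0.015 m).
It fails at once if a bystander is moved by more than 30 mm (distance of any of stub, post_cap, screwdriver, collar, spray, mug, wrench from where it was at the start of the episode above 0.03 m).
It also fails if it takes over 35 s, if anything falls off the work surface, if the arm or the gripper's body presses on something with over 40 N, if the wrist force passes 120 N, or if a joint passes its speed limit or range.

## Working session

There is one attempt and no reset: what is moved stays moved. The work goes in short steps, Python scripts to look and compute and a shell command to move; the robot and the scene stay as the last step left them, time stands still between calls to the robot, and variables do not carry over. Pictures are saved under pics/ and viewed, at most 10 in all, crops included, and the job is handed in when it is done.

```bash
mkdir -p pics; cat > h.py <<'E'
import numpy as np, cv2
from workcell import read_state, cams, r
def save(n,f):
    im=cams.grab_frame(n); cv2.imwrite(f,im[:,:,::-1]); return im
def K(n):
    c=cams.camera_info(n); f=240/np.tan(np.radians(c['vertical_fov'])/2)
    return c,f
def ray(n,u,v):
    c,f=K(n); d=np.array([(u-c['cx'])/f,(v-c['cy'])/f]); s=d.copy()
    for _ in range(30): s=d/(1+c['k1']*(s@s))
    T=np.array(c['world_from_camera']); return T[:3,3],T[:3,:3]@np.array([s[0],s[1],1])
def at(n,u,v,z):
    o,d=ray(n,u,v); return o+d*(z-o[2])/d[2]
def proj(n,p):
    c,f=K(n); T=np.linalg.inv(np.array(c['world_from_camera'])); q=T[:3,:3]@np.array(p)+T[:3,3]
    s=q[:2]/q[2]; s=s*(1+c['k1']*(s@s)); return f*s+[c['cx'],c['cy']]
E
python3 -c "
from h import *
save('top','pics/top.png');save('scene','pics/scene.png');print(read_state());print(cams.camera_info('top'),cams.camera_info('scene'))"
```

```text
{'time_s': 0.1, 'joints': array([ 1.06743502e+00,  2.59165579e-01,  2.08316117e-02,  1.33375288e+00,
       -2.12795513e-05,  1.41823689e+00]), 'joint_velocities': array([-9.88564361e-05, -3.51552119e-04,  1.03273771e-05, -2.41071836e-03,
        1.90800356e-03, -1.52112764e-03]), 'tau': array([ 5.99011793e-03, -5.56698239e+01,  3.45068014e+01,  1.16564997e-02,
       -1.02864840e-04, -1.65910656e-06]), 'position': array([0.18886427, 0.51626565, 0.23070814]), 'tcp_rot': array([-1.97773999e-04,  1.74502893e-01,  9.84656450e-01, -6.14296253e-04]), 'contact_force': array([ 0.34111844, -0.14989859, -0.30587441]), 'wrist_torque': array([-0.04953579,  0.05524894, -0.00552055]), 'grip_force': 0.0, 'width': 1.0028646075122272}
{'vertical_fov': 48.2669146469297, 'cx': 313.42154102374803, 'cy': 235.1757848338484, 'k1': -0.05773409703862298, 'world_from_camera': array([[-0.02662274, -0.99484242,  0.09787636,  0.39251741],
       [-0.99916884,  0.02345876, -0.0333364 ,  0.02973224],
       [ 0.03086841, -0.09868252, -0.99464009,  1.17519269],
       [ 0.        ,  0.        ,  0.        ,  1.        ]])} {'vertical_fov': 49.37350310501003, 'cx': 316.2722069779903, 'cy': 247.30170968685445, 'k1': -0.10353379713924421, 'world_from_camera': array([[ 0.86004494,  0.41695764, -0.29405617,  0.86273858],
       [ 0.51000016, -0.6856892 ,  0.51935553, -0.60039989],
       [ 0.01491812, -0.59663779, -0.80237198,  1.03746157],
       [ 0.        ,  0.        ,  0.        ,  1.        ]])}
```

View pics/top.png

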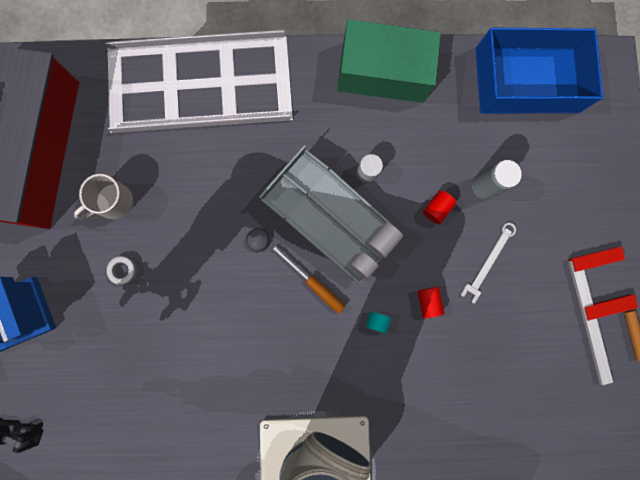

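View pics/scene.png

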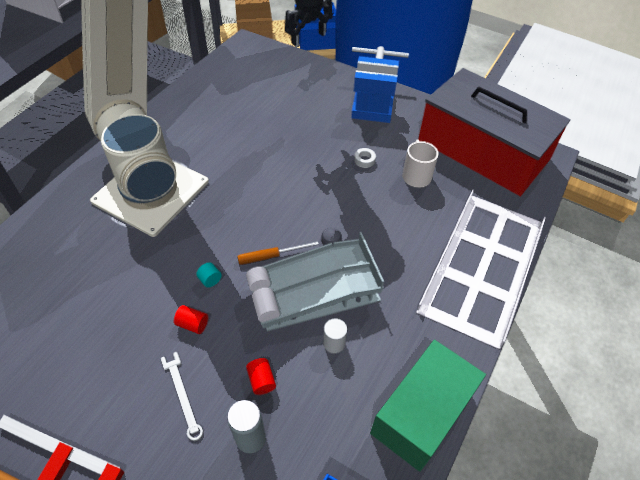

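The top view shows the gutter rising from its foot at about (375,252) to the stop at about (283,172). Two grey bars lie at the foot, at (386,238) and (363,264). The first looks longer. The red cylinders at (440,206) and (430,302) and the turquoise one at (378,322) are decoys. I'll enlarge the gutter to confirm.

```bash
python3 -c "
import cv2
a=cv2.imread('pics/top.png')[140:290,240:440];cv2.imwrite('pics/c1.png',cv2.resize(a,None,fx=4,fy=4,interpolation=cv2.INTER_CUBIC))"
```

```text
(no output)
```

View pics/c1.png

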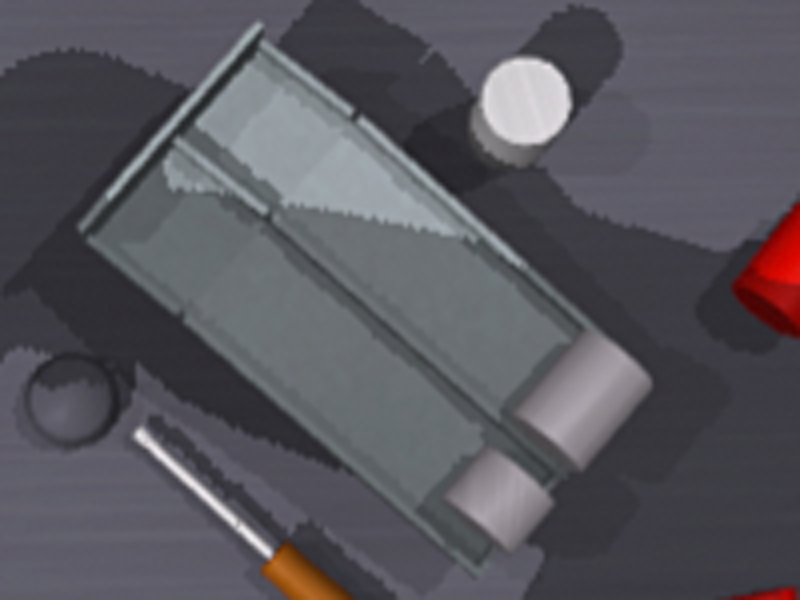

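The crop confirms it: the upper-right bar (crop 585,400) is about 60 mm long and is the long bar. The lower-left one (crop 500,500) is the short bar. The stop's top corners are at crop (260,25) and (82,228), and the crest notches at (355,117) and (183,315).

```bash
cat >> h.py <<'E'
def gut(p,q):  # gutter->world, p=(x,y,yaw)
    c,s=np.cos(p[2]),np.sin(p[2]); return np.array([p[0]+c*q[0]-s*q[1],p[1]+s*q[0]+c*q[1],q[2]])
E
python3 -c "
from h import *
from scipy.optimize import least_squares as L
def px(u,v): return (240+(u+.5)/4-.5,140+(v+.5)/4-.5)
# upper-right side is gutter -y (x uphill points up-left in image)
M=[((.127,-.071,.0952),px(260,25)),((.127,.071,.0952),px(82,228)),((.06,-.069,.0807),px(355,117)),((.06,.069,.0807),px(183,315)),((.06,0,.0807),px(268,214)),((-.142,.069,.046),px(472,573))]
f=lambda p: np.concatenate([proj('top',gut(p,a))-b for a,b in M])
s=L(f,[.5,0,.8]);print(s.x,np.degrees(s.x[2]));print(s.fun.round(1));P=s.x
for n,q in dict(long=(-.126,-.0345,.062),short=(-.126,.0345,.062)).items():
  w=gut(P,q);u=proj('top',w);print(n,w,u,((u-[240,140])*4),proj('scene',w))
for n,q in dict(lowend=(-.18,-.0345,.09),goal=(.101,-.0345,.084),crest=(.06,-.0345,.09)).items(): print(n,gut(P,q),np.hypot(*gut(P,q)[:2]))
for u,v,z,n in [(371,165,.07,'stub'),(507,174,.14,'spray'),(440,206,.024,'red'),(430,302,.024,'red2')]: print(n,at('top',u,v,z))
"
```

```text
[ 0.54707641 -0.04028262  0.83378055] 47.77210634241519
[ 0.3 -0.3 -0.7  0.2  0.2 -0.1 -0.3  0.   0.3  0.3  0.2 -0.1]
long [ 0.48794065 -0.15676959  0.062     ] [384.6489326  240.20240297] [578.5957304  400.80961187] [264.95834196 303.66436973]
short [ 0.43684771 -0.11039599  0.062     ] [363.52234671 265.13187339] [494.08938684 500.52749355] [257.55860423 277.98616407]
lowend [ 0.45164827 -0.19675537  0.09      ] 0.4926447364437709
goal [0.64050308 0.0113188  0.084     ] 0.6406030797074376
crest [ 0.61294775 -0.01904077  0.09      ] 0.6132434210585929
stub [ 0.64730862 -0.13292247  0.07      ]
spray [ 0.60844528 -0.39644685  0.14      ]
red [ 0.56360656 -0.28859648  0.024     ]
red2 [ 0.35511781 -0.25642922  0.024     ]
```

```bash
python3 -m pendant '{"xyz":[[0.016,-0.045,0],[0.016,-0.045,0],[0.016,-0.045,0],[0.016,-0.045,0],[0.016,-0.045,0],[0.016,-0.045,0],[0.016,-0.045,0],[0.016,-0.045,0]],"roll":[8.5,8.5,8.5,8.5,8.5,8.5,8.5,8.5]}' 0.015 20
python3 -m pendant '{"xyz":[[0.016,-0.045,0],[0.016,-0.045,0],[0.016,-0.045,0],[0.016,-0.045,0],[0.016,-0.045,0],[0.016,-0.045,0],[0.016,-0.045,0],[0.016,-0.045,0]],"roll":[0,0,0,0,0,0,0,0]}'
python3 -m pendant '{"xyz":[[0,0,0],[0,0,0]],"roll":[0,0]}'
```

```text
time_s: 0.9
position: [0.3041, 0.1989, 0.2316]
tcp_rot: [0.0, -0.341, 0.94, -0.0]
contact_force: [0.6, 0.2, 0.1]
width: 0.172
grip_force: 0.0
time_s: 1.7
position: [0.4321, -0.1616, 0.2315]
tcp_rot: [-0.0, -0.338, 0.941, 0.0]
contact_force: [1.4, 0.6, 0.7]
width: 0.169
grip_force: 0.0
time_s: 1.9
position: [0.4318, -0.1604, 0.2309]
tcp_rot: [-0.001, -0.338, 0.941, 0.001]
contact_force: [-0.1, -0.4, 0.6]
width: 0.177
grip_force: 0.0
```

```bash
python3 -m pendant '{"xyz":[[0.013,-0.044,0],[0,0,-0.04],[0,0,-0.04],[0,0,0]],"roll":[8.2,0,0,0]}'; python3 -c "
from h import *
import cv2
s=read_state();P=[.54708,-.04028,.83378]
p=s['position'];d=p[:2]-P[:2];c,q=np.cos(P[2]),np.sin(P[2]);print('gutter',c*d[0]+q*d[1],-q*d[0]+c*d[1],p[2])
im=save('wrist','pics/w1.png')
for q in [(-.126,-.0345,.062),(-.126,.0345,.062),(-.144,0,.043)]: print(proj('wrist',gut(P,q)))"
```

```text
time_s: 2.3
position: [0.4425, -0.2008, 0.1478]
tcp_rot: [-0.002, -0.405, 0.914, 0.004]
contact_force: [-0.9, 0.2, 0.7]
width: 0.173
grip_force: 0.0
gutter -0.18919024275576393 -0.03045517507166219 0.14781394972913828
[315.45849414 316.46542017]
[407.0080812  316.04908283]
[359.58641065 283.29057371]
```

View pics/w1.png

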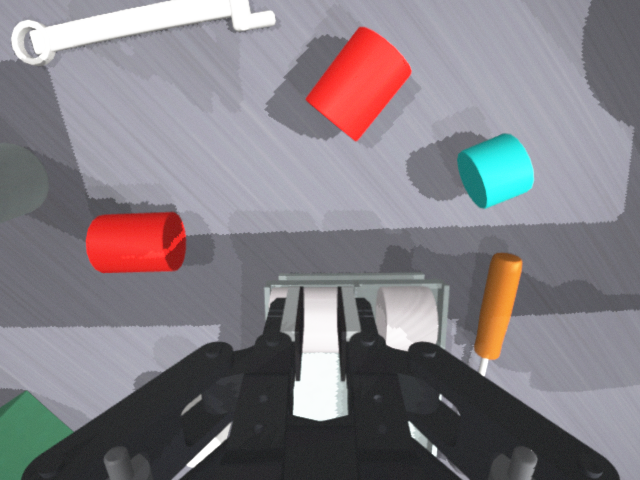

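The wrist picture shows the long bar right under the fingers (col 315, row 316). The short bar is clear of them to the right, at col 407. I'll shift 4 mm sideways, descend behind the lip and approach.

```bash
python3 -m pendant '{"xyz":[[0.003,-0.003,-0.04],[0,0,-0.04],[0,0,-0.016],[0,0,0],[0.0067,0.0074,0],[0.0067,0.0074,0],[0.0067,0.0074,0],[0,0,0]],"roll":[0,0,0,0,0,0,0,0]}'
python3 -m pendant '{"xyz":[[0.0067,0.0074,0.001],[0.0067,0.0074,0.0016],[0.0067,0.0074,0.0016],[0.0067,0.0074,0.0016]],"roll":[0,0,0,0]}'; python3 -c "
from h import *
import cv2
a=save('top','pics/t2.png')[140:290,240:440];cv2.imwrite('pics/c2.png',cv2.resize(a[:,:,::-1],None,fx=4,fy=4))"
```

```text
time_s: 3.15
position: [0.4697, -0.1836, 0.0569]
tcp_rot: [0.001, -0.406, 0.914, -0.001]
contact_force: [0.6, 0.8, 0.8]
width: 0.173
grip_force: 0.0
time_s: 3.55
position: [0.495, -0.1557, 0.0626]
tcp_rot: [-0.001, -0.405, 0.914, -0.001]
contact_force: [-6.5, -7.2, 7.6]
width: 0.172
grip_force: 5.1
```

View pics/c2.png

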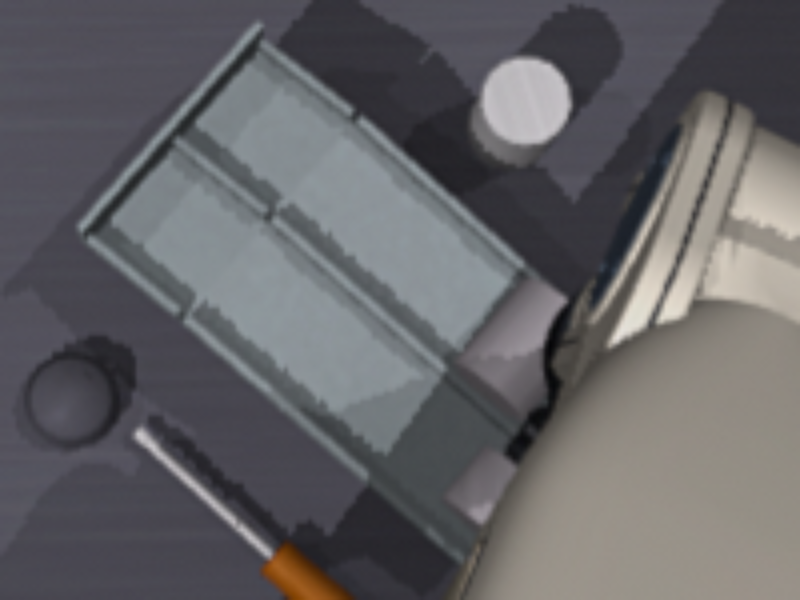

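```bash
python3 -m pendant '{"xyz":[[0.0067,0.0074,0.0012],[0.0067,0.0074,0.0012],[0.0067,0.0074,0.0014],[0.0067,0.0074,0.0014],[0.0067,0.0074,0.0016],[0.0067,0.0074,0.0016],[0.0067,0.0074,0.0016],[0.0067,0.0074,0.0016]],"roll":[0,0,0,0,0,0,0,0]}'; python3 -c "
from h import *
import cv2
a=save('top','pics/t3.png')[140:290,240:440];cv2.imwrite('pics/c3.png',cv2.resize(a[:,:,::-1],None,fx=4,fy=4))"
```

```text
time_s: 4.4
position: [0.5482, -0.0967, 0.0742]
tcp_rot: [-0.001, -0.404, 0.915, -0.001]
contact_force: [-8.3, -9.9, 10.6]
width: 0.178
grip_force: 6.3
```

View pics/c3.png

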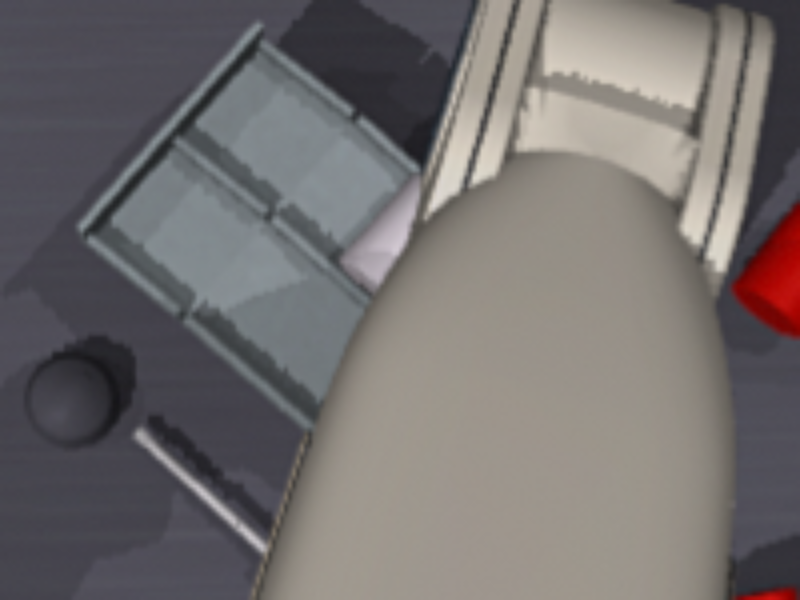

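The bar is travelling straight up its lane, its front edge at crop (380,235). I'll push it over the crest.

```bash
python3 -m pendant '{"xyz":[[0.0068,0.0073,0.0014],[0.0068,0.0073,0.0014],[0.0068,0.0073,0.0014],[0.0068,0.0073,0.0014],[0.0067,0.0073,0.0014],[0.0055,0.006,0.001],[0.0055,0.006,0],[0.0055,0.006,0]],"roll":[0,0,0,0,0,0,0,0]}'; python3 -m pendant '{"xyz":[[0.004,0.0045,0],[0,0,0],[0,0,0]],"roll":[0,0,0]}';python3 -c "
from h import *
import cv2
a=save('top','pics/t4.png')[140:290,240:440];cv2.imwrite('pics/c4.png',cv2.resize(a[:,:,::-1],None,fx=4,fy=4))"
```

```text
time_s: 5.25
position: [0.5993, -0.0405, 0.0814]
tcp_rot: [0.0, -0.405, 0.914, 0.0]
contact_force: [-0.3, -0.5, 0.7]
width: 0.173
grip_force: 0.0
time_s: 5.55
position: [0.6029, -0.0362, 0.0808]
tcp_rot: [-0.0, -0.405, 0.914, 0.0]
contact_force: [0.5, 0.2, -0.4]
width: 0.172
grip_force: 0.0
```

View pics/c4.png

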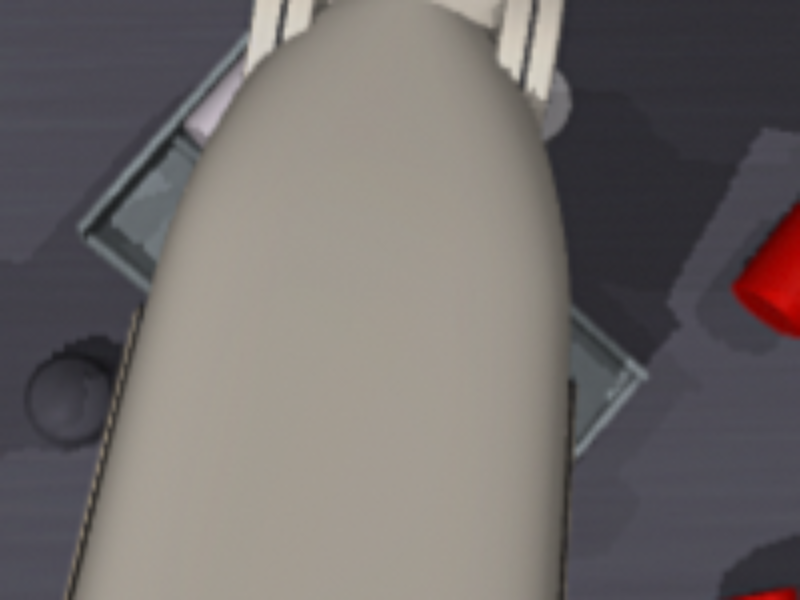

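The bar has rolled on to the stop (crop 215,110). I'll back off slightly, raise the hand, move it away toward the robot's right and check.

```bash
python3 -m pendant '{"xyz":[[-0.007,-0.008,0.01],[0,0,0.04],[0,0,0.04],[0,0,0.04],[-0.03,-0.035,0.02],[-0.03,-0.035,0],[-0.03,-0.035,0],[-0.025,-0.04,0]],"roll":[0,0,0,0,0,0,0,0]}'; python3 -m pendant '{"xyz":[[-0.02,-0.04,0],[-0.02,-0.04,0],[0,-0.045,0],[0,-0.045,0],[0,0,0],[0,0,0]],"roll":[0,0,0,0,0,0]}';python3 -c "
from h import *
import cv2
a=save('top','pics/t5.png')[140:290,240:440];b=save('scene','pics/s5.png')[210:360,220:420]
cv2.imwrite('pics/c5.png',cv2.resize(np.vstack([a,b])[:,:,::-1],None,fx=2,fy=2))
P=[.54708,-.04028,.83378]
for n,o in (('top',(240,140)),('scene',(220,60))):
  for q in [(.101,-.0345,.084),(-.126,.0345,.062)]: print(n,(proj(n,gut(P,q))-o)*2)"
```

```text
time_s: 6.4
position: [0.4789, -0.1903, 0.2322]
tcp_rot: [0.0, -0.405, 0.914, -0.001]
contact_force: [0.5, -0.3, -0.6]
width: 0.179
grip_force: 0.0
time_s: 7.0
position: [0.4399, -0.3604, 0.231]
tcp_rot: [-0.0, -0.404, 0.915, 0.0]
contact_force: [0.7, 0.7, -0.2]
width: 0.176
grip_force: 0.0
top [125.7389257   55.89746724]
top [247.0420118  250.26040275]
scene [289.41322123 426.16935576]
scene [ 75.12120332 435.97199474]
```

View pics/c5.png

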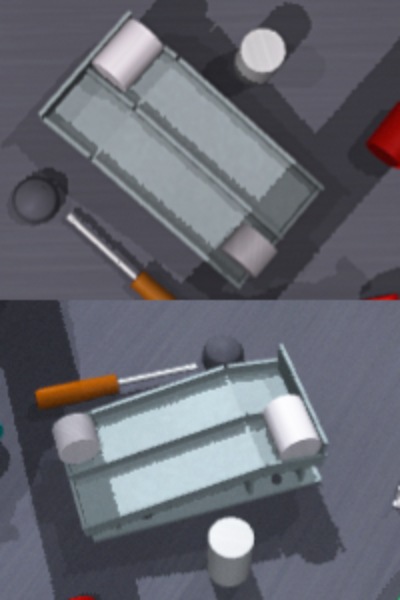

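The long bar lies square against the stop, at (127,54) in the top view against a predicted (126,56). The short bar is at its foot (248,250), and the things in this view (stub, post cap, screwdriver) stand as before. I'll hand in.

```bash
python3 -c "
from h import *
print(r.sign_off())"
```

```text
the job is handed in; nothing more can be done
None
```

The long bar was pushed over the crest and rests against the end stop; the short bar is still at the foot of its lane, the hand is clear, and the job is handed in (the hand-in gave no verdict).

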